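# Fit a filter in the print studio's fume extractor

## Robot

A 7-joint arm with a two-finger parallel gripper is mounted at the origin on the work surface. World frame = base frame: x ahead of the robot, y to its left, z up, the work surface at z = 0. Lengths are in m, angles in degrees, forces in N, time in s.
With the tool pointing down it reaches from about 0.425 to 0.95 m from the base axis. Payload 16.7 kg.
Tool frame: the origin (TCP) lies on the centre line of the jaws, within the pads' length; the fingertips stand 14 mm ahead of it and the grasp point (between the pads) lies 5 mm behind it; x points along the fingers, y is the direction in which the jaws open and shut, and the axes are right-handed (so a half turn about x gives the same grasp; the last joint's range is limited). The gripper opens to 94 mm and grips with 3 to 60 N. Pads are 16 mm wide; open, the fingers measure 119 mm over their backs; the gripper's body (75 mm by 177 mm) begins 78 mm behind the grasp point.
Start: joints at [58.871, 24.414, 4.234, 92.017, -1.954, 63.644, -3.845], TCP at [0.259, -0.623, 0.219] pointing down, gripper open.
Joint ranges: [-163.25, 163.25], [-28.42, 122.38], [-70.27, 78.77], [12.13, 141.07], [-58.53, 238.53], [9.26, 117.41], [-156.51, 156.51]. Speed limits (degrees/s): [108.29, 108.29, 136.94, 136.94, 172.46, 172.46, 172.46].

## Interface

Orientations are given as [roll, pitch, yaw] about the fixed x, y, z axes, in that order (R = Rz(yaw) Ry(pitch) Rx(roll)).
In Python, from rig import arm gives the robot as it stands. The module is installed in compiled form; this text tells all that it offers.
- The arm moves only by the tool play_rows, never from a script. Its argument "motion" is a list of rows, each a list of 7 numbers: the shift along the tool's x, y, z in mm, then the turn, a rotation vector about the tool's x, y, z in degrees, then the finger opening in mm, from 0 to 94. A call has 1 to 12 rows; each row shifts and turns the pose as measured when the row begins, along the tool's axes as they then stand; what a row does not reach is not made up. A row lasts 1/8 s, in which the tool goes at most 62.5 mm and 10.7 degrees, less where a joint would pass 70% of its speed; a pose out of reach is approached as far as the arm can. A call is refused whole if a number of a shift passes 62.5 or a number of a turn 10.7, either way. A call with a gripper value outside its range is refused whole. The fingers move at their own pace and stop on an object; the grip force is fixed at half the most. Time passes only in rows, so rows that do not move let the fingers close. It gives the time, the measured TCP pose, the force and the opening at its end, in the units of the state.
- arm.get_state(): the state, without advancing time (a new reading comes with each control period).
- arm.grab_frame(name): name is "side" or "top"; returns the picture (480x640x3 uint8, red, green, blue); there is no depth.
- arm.camera_model(name): a dict with "intrinsics" (3x3 intrinsics, pixels), "distortion" ([k1, k2, p1, p2, k3] as OpenCV has them; the pictures are not rectified), "rvec" (rotation vector, rad) and "tvec" (3), from world to camera coordinates, as OpenCV has them. Camera axes: x right, y down, z forward; pixel columns grow to the right and rows downward; lengths in m; the calibration is good to about 2 mm. A picture is of the moment at which its call begins. camera_model takes no time and is no camera call.
- arm.sign_off(): hands the job in, once; it reports no verdict.
The state is a dict: "t": time; "joints": joint angles; "dq": joint speeds; "tau": joint torques, N m; "tcp_pos": TCP position; "tool_rot": TCP orientation; "ft_force": force on the tool from outside, world axes, zero at the start; "moment": the same for the moment, N m; "opening": opening from 0.0 (shut) to 1.0 (fully open).
Only numpy, scipy, OpenCV 4.12 (cv2) and the standard library are available. Lean on these libraries where they do the work, as an engineer would, in place of code of your own. Each camera call takes 0.05 s, during which the arm holds its last target. There are 200 camera calls.

## Task

Put a filter in the bench fume extractor: squeeze the two snap tabs at its front together so that its cover springs ajar, swing the cover right up until it stands nearly upright, and lay the one cassette that fits the bay flat on its floor. Then swing the cover down and press it fully shut so that both tabs snap over it again. Leave the other cassettes and everything else on the bench where they are.

Things in the scene. Friction and masses are not known exactly. Their poses are not given: they have to be found in the camera images.
- extractor: Grey metal box fixed to the bench, 150 (x) x 200 (y) x 80 high (mm), walls round an open bay. Origin: centre of its underside; its -x side is the front (roughly to the robot), z up. A step 62 deep (x -137 to -75), 80 wide, 45 high at the front lies under the two snap tabs. A round exhaust stub, 64 diameter, sticks out 50 at the back, 40 up.
- tabs (a point): Midway between the finger pads of the two snap tabs, 112 in front of the extractor's origin, 85 above the bench; axes as the extractor. Each black pad is an upright plate 36 long (x), 12 thick (y), from 48 to 104 above the bench; outer faces 24 to either side (48 apart when out, 30 fully squeezed). Squeeze both together along y from outside; 20 N is ample.
- hooks (a point): Midway between the tabs' hooks, 64 in front of the extractor's origin, 89 above the bench. An arm runs back from each pad to a hook in the notch of the cover, pointing outwards over the cover's edge: hooks 18 long (x), out to 35 either side, 89 to 104 above the bench, sloped on top. Both must be in together to free the cover.
- tab_left (a joint): Snap tab of the extractor, the +y one of the pair. Value in m, 0 = fully out (hook over the cover), grows to 0.009 as it is squeezed towards the other tab; the hook is clear of the cover beyond 0.006. A spring pushes it out (about 1.4 N at 0, 3 N at 0.005, 4.5 N at 0.009).
- tab_right (a joint): Snap tab of the extractor, the -y one of the pair. Value in m, 0 = fully out (hook over the cover), grows to 0.009 as it is squeezed towards the other tab; the hook is clear of the cover beyond 0.006. A spring pushes it out (about 1.4 N at 0, 3 N at 0.005, 4.5 N at 0.009).
- cover (a joint): Angle of the cover, rad: 0 shut, grows as its front rises; 1.55 is the stop, nearly upright. Latched it rests at 0 to 0.02. Released, a spring pin lifts it to about 0.25; above that it stays where it is left (stiff hinge, 0.11 Nm; cover 0.12 kg). Pressing it shut near the front edge takes about 9 N: it wedges the hooks in, which snap over it at about 0.01.
- pin (a point): Where the steel spring pin (10 diameter, 62 in front of the extractor's origin, y +70) meets the shut cover's underside; it rises 34 when the cover is released.
- cover_hinge (a point): Middle of the cover's hinge line, which runs along the extractor's y at its back top, 70 behind its origin, 83 above the bench; axes as the extractor, does not turn with the cover.
- cover_edge (a point): Middle of the cover's front edge, on its underside, 148 from the hinge; turns with the cover. The cover is a grey louvred plate 200 wide, 4 thick (underside at hinge height when shut). A notch 60 wide, 30 deep in the middle of this edge leaves two wings, 30 to 100 off the middle, which overhang the box's front by 3.
- cover_bar (a point): Middle of the top of a bar on the cover's upper face, 103 from the hinge: 80 long (y), 10 thick, standing 13 proud of the plate; turns with the cover.
- bay (a point): Centre of the floor of the filter bay, 35 above the bench; axes as the extractor. The bay is 78 (x) by 138 (y), 45 deep, open upward under the cover.
- filter_slim: Cassette that fits the bay: oblong frame 70 (x) x 130 (y) x 22 high; either way round. On top, in the middle, stands a rib to pinch: 50 long along the cassette's x, 10 thick along its y, rising 16 above the 22 high frame (z 22 to 38). White plastic with grey pleats, about 0.15 kg. Origin: centre of the underside; z up.
- filter_square: Spare cassette that does not fit: square frame 96 x 96 x 22 high. On top, in the middle, stands a rib to pinch: 50 long along the cassette's x, 10 thick along its y, rising 16 above the 22 high frame (z 22 to 38). White plastic with grey pleats, about 0.15 kg. Origin: centre of the underside; z up.
- filter_round: Spare cassette that does not fit: round frame 104 diameter x 22 high. On top, in the middle, stands a rib to pinch: 50 long along the cassette's x, 10 thick along its y, rising 16 above the 22 high frame (z 22 to 38). White plastic with grey pleats, about 0.15 kg. Origin: centre of the underside; z up.
- ink_tin: Bystander: closed dark steel ink tin, 84 diameter x 70 high (mm); origin under its middle.
- tub: Bystander: open white plastic tub, 110 diameter at the rim, 105 high (mm); origin under its middle.
- wash_bottle: Bystander: blue bottle with yellow cap, 60 diameter x 120 high (mm); origin under its middle.
- palette_knife: Bystander: palette knife lying flat, handle towards its own -x, about 200 long (mm); origin under its middle.
- cork_block: Bystander: cork block 100 x 65 x 45 high (mm); origin under its middle.
There are look-alikes about, which are no part of the job. What is shaped like the filter_slim but blue or yellow is not meant.

How it is judged:
By the outcome, as a careful person would: the job done as asked, in the order asked, and still so for the second after the job is handed in, with the robot touching nothing.
It also fails if it takes over 67 s, if anything falls off the work surface, if the arm or the gripper's body presses on something with over 40 N, if the wrist force passes 120 N, or if a joint passes its speed limit or range.

## Working session

There is one attempt and no reset: what is moved stays moved. The work goes in short steps, Python scripts to look and compute and a tool call to move; the robot and the scene stay as the last step left them, time stands still between calls to the robot, and variables do not carry over. Pictures are saved under pics/ and viewed, about 8 in all and at most 12, crops included, and the job is handed in when it is done.

Besides the shell and the picture viewer there is one more tool, called after "Emit:" as name(argument=value, ...), one argument or row to a line, values as JSON. play_rows: Moves the arm, as the interface text tells. Its arguments: {"type":"object","properties":{"motion":{"type":"array"}},"required":["motion"]}

```bash
mkdir -p pics
python3 - <<'E'
from rig import arm
import cv2,numpy as np
for n in("side","top"):
    cv2.imwrite(f"pics/{n}0.png",arm.grab_frame(n)[:,:,::-1]); c=arm.camera_model(n)
    R=cv2.Rodrigues(np.array(c["rvec"],float))[0]; print(n,np.round(-R.T@np.array(c["tvec"]).ravel(),3),np.round(R,2).tolist(),c["intrinsics"],c["distortion"])
s=arm.get_state(); print(s)
E
```

```text
side [0.066 0.718 0.615] [[-0.86, -0.51, -0.02], [-0.26, 0.47, -0.84], [0.44, -0.72, -0.54]] [[488.37153507   0.         316.19810741]
 [  0.         488.37153507 228.2971534 ]
 [  0.           0.           1.        ]] [-0.12002687  0.          0.          0.          0.        ]
top [ 0.285 -0.004  1.22 ] [[0.01, -1.0, -0.01], [-0.98, -0.01, -0.19], [0.19, 0.01, -0.98]] [[449.56775233   0.         322.87336666]
 [  0.         449.56775233 231.97403834]
 [  0.           0.           1.        ]] [-0.00243915  0.          0.          0.          0.        ]
{'t': 0.1, 'joints': array([58.8715075 , 24.44867501,  4.23280343, 92.04962022, -1.95292842,
       63.64230568, -3.84555894]), 'dq': array([-0.03313594, -0.05371697, -0.0825475 , -0.0708049 ,  0.09106476,
       -0.03603773,  0.13263656]), 'tau': array([ 1.13931447e-02, -9.37461376e+01,  3.67861480e+00, -4.55039191e+01,
       -4.85251844e-02,  1.70118129e-02,  2.14415707e-05]), 'tcp_pos': array([ 0.25880144, -0.62299564,  0.21880791]), 'tool_rot': array([-84.69284086,  89.93158169, 117.86622553]), 'ft_force': array([-0.07282748, -0.1464029 , -0.56087508]), 'moment': array([0.0702951 , 0.03394784, 0.00313909]), 'opening': 0.9999198069417247}
```

View pics/top0.png

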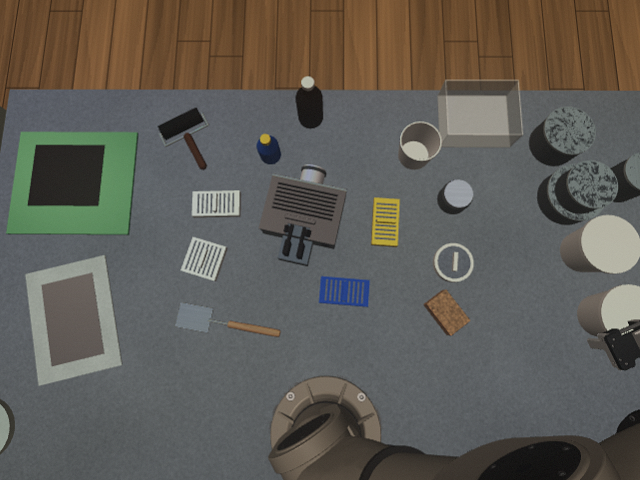

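View pics/side0.png

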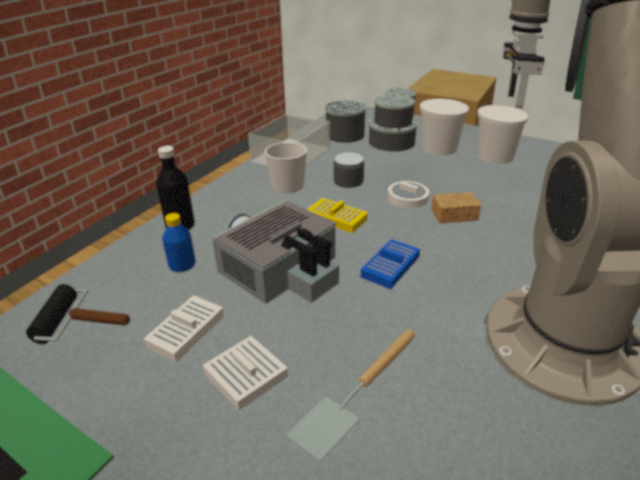

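```bash
cat > h.py <<'E'
from rig import arm
import cv2,numpy as np
from scipy.spatial.transform import Rotation as Ro
def cam(n):
    c=arm.camera_model(n); return np.array(c["intrinsics"]),np.array(c["distortion"]),np.array(c["rvec"],float),np.array(c["tvec"],float).ravel()
def toplane(n,uv,z):
    K,d,r,t=cam(n); R=cv2.Rodrigues(r)[0]; C=-R.T@t
    p=cv2.undistortPoints(np.array(uv,float).reshape(-1,1,2),K,d)[:,0]
    D=np.c_[p,np.ones(len(p))]@R
    return C+D*((z-C[2])/D[:,2])[:,None]
def proj(n,P):
    K,d,r,t=cam(n); return cv2.projectPoints(np.array(P,float).reshape(-1,1,3),r,t,K,d)[0][:,0]
def snap(n,f,box=None,s=1):
    im=arm.grab_frame(n)[:,:,::-1].copy()
    if box: x,y,w,h=box; im=cv2.resize(im[y:y+h,x:x+w],None,fx=s,fy=s,interpolation=cv2.INTER_CUBIC)
    cv2.imwrite("pics/"+f,im); return im
def tcp():
    s=arm.get_state(); return s["tcp_pos"],Ro.from_euler("xyz",s["tool_rot"],degrees=True).as_matrix(),s
def go(P,yaw_dir=None):
    "remaining shift in tool mm and the turn for tool x down, tool y along the given heading (deg)"
    p,R,s=tcp(); sh=R.T@(np.array(P)-p)*1000; rv=None
    if yaw_dir is not None:
        best=None
        for k in(0,180):
            a=np.radians(yaw_dir+k); y=np.array([np.cos(a),np.sin(a),0]); x=np.array([0,0,-1.]); T=np.c_[x,y,np.cross(x,y)]
            v=np.degrees(Ro.from_matrix(R.T@T).as_rotvec())
            if best is None or np.linalg.norm(v)<np.linalg.norm(best): best=v
        rv=np.round(best,1)
    print("t",round(s["t"],2),"tcp",np.round(p,4),"shift",np.round(sh,1),"turn",rv,"F",np.round(s["ft_force"],1),"op",round(s["opening"]*94,1))
E
python3 - <<'E'
from h import *
im=cv2.imread("pics/top0.png"); 
hsv=cv2.cvtColor(im,cv2.COLOR_BGR2HSV)
x0,y0,w,h=170,150,250,175
cv2.imwrite("pics/c.png",cv2.resize(im[y0:y0+h,x0:x0+w],None,fx=3.2,fy=3.2,interpolation=cv2.INTER_CUBIC))
m=((hsv[:,:,2]>165)&(hsv[:,:,1]<50)).astype(np.uint8); m=cv2.morphologyEx(m,cv2.MORPH_CLOSE,np.ones((9,9)))
for c in cv2.findContours(m,0,2)[0]:
    (a,b),sz,an=cv2.minAreaRect(c)
    if 150<a<500 and 150<b<300 and sz[0]*sz[1]>300:
        q=toplane("top",cv2.boxPoints(((a,b),sz,an)),.022)
        e=np.diff(np.r_[q,q[:1]],axis=0)[:2]
        print("white",round(a),round(b),"c",np.round(q.mean(0),4),"sides",np.round(np.linalg.norm(e,axis=1),3),"dir",np.round(np.degrees(np.arctan2(e[:,1],e[:,0])),1))
# extractor brownish grey
g=im.astype(int); m=((g[:,:,2]-g[:,:,0])>3)&(hsv[:,:,2]>60); m=m.astype(np.uint8); m[:170]=0;m[270:]=0;m[:,:250]=0;m[:,355:]=0
m=cv2.morphologyEx(m,cv2.MORPH_CLOSE,np.ones((7,7)));m=cv2.morphologyEx(m,cv2.MORPH_OPEN,np.ones((5,5)))
c=max(cv2.findContours(m,0,2)[0],key=cv2.contourArea);r=cv2.minAreaRect(c);b=cv2.boxPoints(r);q=toplane("top",b,.087);e=np.diff(np.r_[q,q[:1]],axis=0)[:2]
print("cover px",b.round().tolist(),np.round(q,3).tolist(),q.mean(0),np.linalg.norm(e,axis=1),np.degrees(np.arctan2(e[:,1],e[:,0])))
E
```

```text
white 454 262 c [ 0.4362 -0.3376  0.022 ] sides [0.099 0.097] dir [-89.7 176.9]
white 203 258 c [0.4423 0.3349 0.022 ] sides [0.096 0.095] dir [ -14.9 -108. ]
white 215 203 c [0.5953 0.3101 0.022 ] sides [0.128 0.068] dir [ -89.7 -177.5]
white 458 193 c [ 0.6257 -0.36    0.022 ] sides [0.067 0.068] dir [ -83.8 -177.6]
cover px [[258.0, 228.0], [273.0, 159.0], [350.0, 176.0], [334.0, 245.0]] [[0.512, 0.178, 0.087], [0.7, 0.144, 0.087], [0.654, -0.058, 0.087], [0.47, -0.018, 0.087]] [0.58402157 0.06152898 0.087     ] [0.19052909 0.20712814] [ -10.21050396 -102.69294781]
```

View pics/c.png

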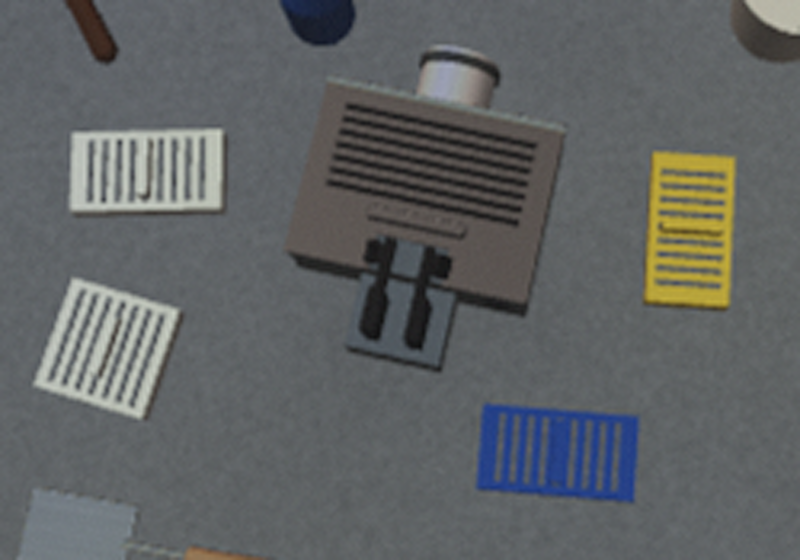

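Run:
```python
from h import *
f=lambda L:np.array(L)/3.2+[170,150]-0.35
q=toplane("top",f([[330,80],[565,126],[527,298],[289,248]]),.087)
print(np.round(q,4).tolist(),[round(np.linalg.norm(q[i]-q[i-1]),3) for i in range(4)])
back=q[1]-q[0];fr=q[2]-q[3]
print(np.degrees(np.arctan2(back[1],back[0])),np.degrees(np.arctan2(fr[1],fr[0])),q.mean(0))
s=toplane("top",f([[347,348],[440,369]]),.045);print(s,np.linalg.norm(s[1]-s[0]),np.degrees(np.arctan2(*(s[1]-s[0])[1::-1])))
# pads
im=cv2.imread("pics/top0.png");m=(im.max(2)<38).astype(np.uint8);m[:,:275]=0;m[:,312:]=0;m[:215]=0;m[265:]=0
for c in cv2.findContours(m,0,2)[0]:
  if cv2.contourArea(c)>15: print(cv2.contourArea(c),cv2.boundingRect(c),toplane("top",[cv2.minAreaRect(c)[0]],.1))
yaw=np.radians(-12.3)
import itertools
def E(o,yaw,p):
  c,s_=np.cos(yaw),np.sin(yaw);return o+np.array([c*p[0]-s_*p[1],s_*p[0]+c*p[1],p[2]])
# fit origin,yaw from cover corners (x from -78 to +75?), step corners
from scipy.optimize import least_squares
px=f([[330,80],[565,126],[527,298],[289,248],[347,348],[440,369]])
loc=np.array([[.075,.1,.087],[.075,-.1,.087],[-.078,-.1,.087],[-.078,.1,.087],[-.137,.04,.045],[-.137,-.04,.045]])
r=least_squares(lambda v:(proj("top",[E(np.array([v[0],v[1],0]),v[2],p) for p in loc])-px).ravel(),[.58,.06,-.21])
print("fit",r.x[:2],np.degrees(r.x[2]),r.fun.round(1).reshape(-1,2).tolist())
o=np.r_[r.x[:2],0]
for n,p in dict(tabs=[-.112,0,.085],hooks=[-.064,0,.089],bar=[-.033,0,.1],edge=[-.078,0,.087],bay=[0,0,.035]).items(): print(n,E(o,r.x[2],p).round(4),proj("top",[E(o,r.x[2],p)]).round(1),proj("side",[E(o,r.x[2],p)]).round(1))
```

```text
[[0.6561, 0.1444, 0.087], [0.6176, -0.0489, 0.087], [0.4751, -0.0184, 0.087], [0.5147, 0.1734, 0.087]] [np.float64(0.144), np.float64(0.197), np.float64(0.146), np.float64(0.196)]
-101.23919037456012 -101.68547288988765 [0.56586367 0.0626066  0.087     ]
[[0.43945849 0.12916778 0.045     ]
 [0.42260078 0.05228301 0.045     ]] 0.07871117857447338 -102.3669369447903
125.0 (297, 227, 14, 32) [[0.47176253 0.06160986 0.1       ]]
129.5 (283, 225, 12, 31) [[0.47928201 0.09743137 0.1       ]]
fit [0.56676426 0.06254079] -11.674042052981575 [[-0.3, -1.6], [0.6, -0.9], [0.5, 1.9], [-1.2, 1.6], [-0.1, -0.5], [0.5, -0.7]]
tabs [0.4571 0.0852 0.085 ] [[293.7 249.6]] [[315.5 251.6]]
hooks [0.5041 0.0755 0.089 ] [[297.8 231.3]] [[297.1 240.4]]
bar [0.5344 0.0692 0.1   ] [[300.2 218.8]] [[285.5 229.8]]
edge [0.4904 0.0783 0.087 ] [[296.6 236.7]] [[302.4 243.9]]
bay [0.5668 0.0625 0.035 ] [[304.3 212.4]] [[275.9 250.6]]
```

Candidates: white oblong (216,203), white square (204,258), blue oblong (344,291), yellow oblong (386,221). By shape and colour I choose the white oblong. The crop shows its 130x70 frame with the rib across the middle, and the white piece at (204,258) is square.

Run:
```python
from h import *
go([.45,-.35,.30],78.3); go([.457,.0852,.20],78.3); print(tcp()[1].round(2))
```

```text
t 0.1 tcp [ 0.2588 -0.623   0.2188] shift [ -81.  -178.9 -281.3] turn [34.3  0.   0.1] F [-0.1 -0.1 -0.6] op 94.0
t 0.1 tcp [ 0.2588 -0.623   0.2188] shift [  19.4 -577.9 -454.7] turn [34.3  0.   0.1] F [-0.1 -0.1 -0.6] op 94.0
[[-0.    0.38 -0.92]
 [ 0.   -0.92 -0.38]
 [-1.   -0.    0.  ]]
```

Emit:
play_rows(
  motion=[
    [-12,-26,-40,0,0,0,94],
    [-12,-26,-40,0,0,0,94],
    [-12,-26,-40,0,0,0,94],
    [-12,-26,-40,0,0,0,94],
    [-12,-26,-40,0,0,0,94],
    [-12,-26,-40,0,0,0,94],
    [-9,-23,-41,0,0,0,94],
    [0,0,0,10,0,0,94],
    [0,0,0,10,0,0,94],
    [0,0,0,10,0,0,94],
  ],
)

```text
t: 1.35
tcp_pos: [0.4546, -0.3394, 0.2993]
tool_rot: [-40.5, 89.6, 131.3]
ft_force: [-0.1, -0.3, -0.5]
opening: 0.997
```

Run:
```python
from h import *
go([.457,.0852,.20],78.3)
```

```text
t 1.35 tcp [ 0.4546 -0.3394  0.2993] shift [ 101.4 -420.1   57.8] turn [3.5 0.3 0.2] F [-0.1 -0.3 -0.5] op 93.7
```

Emit:
play_rows(
  motion=[
    [0,-30,0,3.5,0,0,94],
    [10,-50,11,0,0,0,94],
    [10,-50,11,0,0,0,94],
    [10,-50,11,0,0,0,94],
    [10,-50,11,0,0,0,94],
    [15,-50,11,0,0,0,94],
    [20,-50,11,0,0,0,94],
    [20,-50,11,0,0,0,94],
    [10,-40,10,0,0,0,94],
    [0,0,0,0,0,0,94],
  ],
)

```text
t: 2.6
tcp_pos: [0.4526, 0.1033, 0.1917]
tool_rot: [-26.2, 89.6, 141.7]
ft_force: [0.7, 0.3, 0.8]
opening: 1.001
```

Run:
```python
from h import *
go([.457,.0852,.088],78.3)
snap("top","t1.png",(220,150,160,130),3)
s=snap("side","s1.png",(180,150,220,170),3)
a=cv2.imread("pics/t1.png");h=max(a.shape[0],s.shape[0])
g=np.zeros((h,a.shape[1]+s.shape[1],3),np.uint8);g[:a.shape[0],:a.shape[1]]=a;g[:s.shape[0],a.shape[1]:]=s;cv2.imwrite("pics/m1.png",cv2.resize(g,(800,int(h*800/g.shape[1]))))
```

```text
t 2.6 tcp [0.4526 0.1033 0.1917] shift [103.6  17.2  -8.8] turn [-0.4  0.4  0.2] F [0.7 0.3 0.8] op 94.1
```

View pics/m1.png

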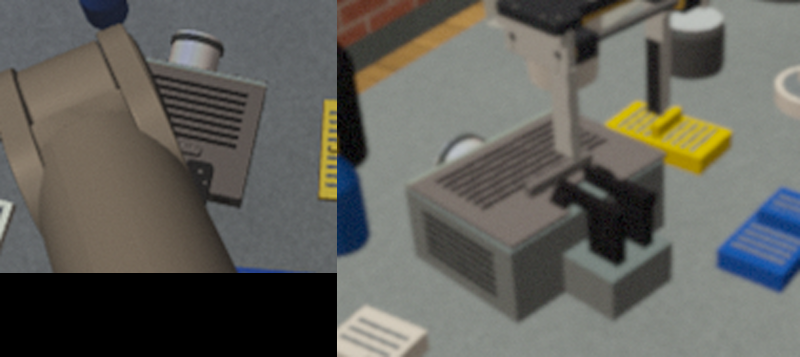

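Emit:
play_rows(
  motion=[
    [0,17,-9,0,0,0,94],
    [25,0,0,0,0,0,94],
    [30,0,0,0,0,0,94],
    [30,0,0,0,0,0,94],
    [17,0,0,0,0,0,94],
    [0,0,0,0,0,0,94],
  ],
)

```text
t: 3.45
tcp_pos: [0.4605, 0.0724, 0.0895]
tool_rot: [-37.5, 89.9, 129.5]
ft_force: [0.2, 0.3, -1.0]
opening: 1.001
```

Run:
```python
from h import *
go([.457,.0852,.088],78.3)
```

```text
t 3.45 tcp [0.4605 0.0724 0.0895] shift [  1.5 -11.7   6.2] turn [-1.3  0.1  0.1] F [ 0.2  0.3 -1. ] op 94.1
```

Emit:
play_rows(
  motion=[
    [1,-11,6,-1,0,0,94],
    [0,0,0,0,0,0,94],
    [0,0,0,0,0,0,94],
  ],
)

```text
t: 3.82
tcp_pos: [0.4582, 0.0846, 0.0906]
tool_rot: [-123.8, 89.9, 44.1]
ft_force: [-0.2, 0.3, -0.3]
opening: 0.997
```

Run:
```python
from h import *
go([.457,.0852,.088],78.3)
```

```text
t 3.83 tcp [0.4582 0.0846 0.0906] shift [ 2.6 -0.3  1.3] turn [-0.4 -0.1  0.1] F [-0.2  0.3 -0.3] op 93.7
```

Close slowly, and look at how the cover reacts.

Emit:
play_rows(
  motion=[
    [3,0,0,0,0,0,60],
    [0,0,0,0,0,0,45],
    [0,0,0,0,0,0,38],
    [0,0,0,0,0,0,33],
    [0,0,0,0,0,0,28],
    [0,0,0,0,0,0,28],
    [0,0,0,0,0,0,28],
    [0,0,0,0,0,0,28],
  ],
)

```text
t: 4.82
tcp_pos: [0.4587, 0.0857, 0.088]
tool_rot: [-122.1, 89.7, 45.9]
ft_force: [0.3, 2.5, -1.2]
opening: 0.303
```

Run:
```python
from h import *
go([.457,.0852,.088],78.3)
snap("side","s2.png",(200,170,180,140),3)
```

```text
t 4.83 tcp [0.4587 0.0857 0.088 ] shift [-0.   0.8  1.5] turn [-0.3 -0.1  0.2] F [ 0.3  2.5 -1.2] op 28.5
```

View pics/s2.png

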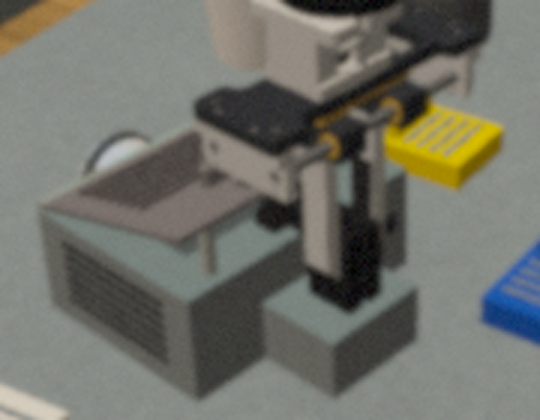

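Emit:
play_rows(
  motion=[
    [0,0,0,0,0,0,70],
    [0,0,0,0,0,0,94],
    [0,0,0,0,0,0,94],
    [-25,0,0,0,0,0,94],
    [-30,0,0,0,0,0,94],
    [0,0,5,0,10,0,94],
    [0,0,5,0,10,0,94],
    [0,0,5,0,10,0,94],
    [0,0,0,0,10,0,94],
    [0,0,0,0,0,0,94],
  ],
)

```text
t: 6.12
tcp_pos: [0.4471, 0.0809, 0.1616]
tool_rot: [-174.9, 67.0, -7.5]
ft_force: [-0.3, -0.8, -1.0]
opening: 0.999
```

```bash
cat >> h.py <<'E'
O=np.array([.5675,.0625,0]); YAW=np.radians(-11.7); RE=Ro.from_euler("z",YAW).as_matrix()
def ext(P): return O+RE@np.array(P)
def rep(P=None):
    "TCP in the extractor frame (mm), tilt of the tool, shift to a point given in that frame (mm)"
    p,R,s=tcp(); e=RE.T@(p-O)*1000; x=RE.T@R[:,0]; y=RE.T@R[:,1]
    print("t",round(s["t"],2),"ext",e.round(1),"toolx",x.round(3),"tooly",y.round(3),"F",(RE.T@s["ft_force"]).round(1),"op",round(s["opening"]*94,1),"j",s["joints"].round(0)[[1,3,5]])
    if P is not None: print("shift",(R.T@RE@(np.array(P)-e)).round(1))
E
python3 - <<'E'
from h import *
rep([-90,0,125])
E
```

```text
t 6.12 ext [-121.7   -6.4  161.6] toolx [ 0.39   0.029 -0.92 ] tooly [-0.008 -0.999 -0.035] F [-0.2 -0.9 -1. ] op 93.9 j [ -1. 136.  28.]
shift [ 46.2  -5.4 -14.8]
```

Emit:
play_rows(
  motion=[
    [15,-5,-2,0,0,0,94],
    [20,0,-4,0,0,0,94],
    [20,0,-4,0,0,0,94],
    [3,0,0,0,0,0,94],
    [0,0,0,0,0,0,94],
  ],
)

```text
t: 6.75
tcp_pos: [0.465, 0.0796, 0.1367]
tool_rot: [-174.2, 67.6, -6.8]
ft_force: [-0.2, -0.1, 0.6]
opening: 1.0
```

Run:
```python
from h import *
rep([-90,0,112])
for th in (.27,.5,.8,1.1,1.3,1.5): rep([70-148*np.cos(th)-9,0,83+148*np.sin(th)-8])
```

```text
t 6.75 ext [-103.8   -4.   136.7] toolx [ 0.38   0.032 -0.924] tooly [-0.008 -0.999 -0.038] F [-0.2 -0.1  0.6] op 94.0 j [  2. 137.  25.]
shift [28.3 -3.2 -3.3]
t 6.75 ext [-103.8   -4.   136.7] toolx [ 0.38   0.032 -0.924] tooly [-0.008 -0.999 -0.038] F [-0.2 -0.1  0.6] op 94.0 j [  2. 137.  25.]
shift [ 29.1  -3.4 -12. ]
t 6.75 ext [-103.8   -4.   136.7] toolx [ 0.38   0.032 -0.924] tooly [-0.008 -0.999 -0.038] F [-0.2 -0.1  0.6] op 94.0 j [  2. 137.  25.]
shift [  4.9  -4.7 -35.7]
t 6.75 ext [-103.8   -4.   136.7] toolx [ 0.38   0.032 -0.924] tooly [-0.008 -0.999 -0.038] F [-0.2 -0.1  0.6] op 94.0 j [  2. 137.  25.]
shift [-17.5  -6.2 -73.9]
t 6.75 ext [-103.8   -4.   136.7] toolx [ 0.38   0.032 -0.924] tooly [-0.008 -0.999 -0.038] F [-0.2 -0.1  0.6] op 94.0 j [  2. 137.  25.]
shift [ -27.6   -7.5 -116.9]
t 6.75 ext [-103.8   -4.   136.7] toolx [ 0.38   0.032 -0.924] tooly [-0.008 -0.999 -0.038] F [-0.2 -0.1  0.6] op 94.0 j [  2. 137.  25.]
shift [ -27.    -8.2 -146.5]
t 6.75 ext [-103.8   -4.   136.7] toolx [ 0.38   0.032 -0.924] tooly [-0.008 -0.999 -0.038] F [-0.2 -0.1  0.6] op 94.0 j [  2. 137.  25.]
shift [ -20.6   -8.6 -175.3]
```

Emit:
play_rows(
  motion=[
    [15,-2,0,0,0,0,94],
    [15,0,0,0,0,0,94],
    [5,0,0,0,0,0,94],
    [0,0,0,0,0,0,94],
  ],
)

```text
t: 7.25
tcp_pos: [0.4766, 0.0787, 0.1107]
tool_rot: [-174.4, 67.7, -7.0]
ft_force: [-0.7, 0.1, -0.5]
opening: 0.998
```

Run:
```python
from h import *
for th in (.27,.5,): rep([70-148*np.cos(th)-9,0,83+148*np.sin(th)-8])
```

```text
t 7.25 ext [-92.3  -2.6 110.7] toolx [ 0.378  0.031 -0.925] tooly [-0.01  -0.999 -0.037] F [-0.7 -0.  -0.5] op 93.8 j [  6. 138.  19.]
shift [  0.6  -2.8 -11.2]
t 7.25 ext [-92.3  -2.6 110.7] toolx [ 0.378  0.031 -0.925] tooly [-0.01  -0.999 -0.037] F [-0.7 -0.  -0.5] op 93.8 j [  6. 138.  19.]
shift [-23.7  -4.1 -34.9]
```

Emit:
play_rows(
  motion=[
    [0,-2,-10,0,0,0,94],
    [-10,-1,-12,0,0,0,94],
    [-14,-1,-13,0,0,0,94],
    [-12,0,-16,0,0,0,94],
    [-10,0,-20,0,0,0,94],
    [0,0,0,0,0,0,94],
  ],
)

```text
t: 8.0
tcp_pos: [0.5228, 0.0697, 0.1819]
tool_rot: [-174.8, 68.0, -7.4]
ft_force: [0.2, 0.2, 1.0]
opening: 1.003
```

Run:
```python
from h import *
for th in (.8,1.1,1.3,1.5): rep([70-148*np.cos(th)-9,0,83+148*np.sin(th)-8])
a=snap("side","s3.png",(180,150,220,170),3)
```

```text
t 8.0 ext [-45.2  -2.  181.9] toolx [ 0.373  0.028 -0.927] tooly [-0.009 -0.999 -0.034] F [0.2 0.2 1. ] op 94.3 j [  3. 130.  30.]
shift [ 1.9 -2.1 -2.6]
t 8.0 ext [-45.2  -2.  181.9] toolx [ 0.373  0.028 -0.927] tooly [-0.009 -0.999 -0.034] F [0.2 0.2 1. ] op 94.3 j [  3. 130.  30.]
shift [ -8.6  -3.2 -45.6]
t 8.0 ext [-45.2  -2.  181.9] toolx [ 0.373  0.028 -0.927] tooly [-0.009 -0.999 -0.034] F [0.2 0.2 1. ] op 94.3 j [  3. 130.  30.]
shift [ -8.2  -3.9 -75.1]
t 8.0 ext [-45.2  -2.  181.9] toolx [ 0.373  0.028 -0.927] tooly [-0.009 -0.999 -0.034] F [0.2 0.2 1. ] op 94.3 j [  3. 130.  30.]
shift [  -2.    -4.3 -104. ]
```

View pics/s3.png

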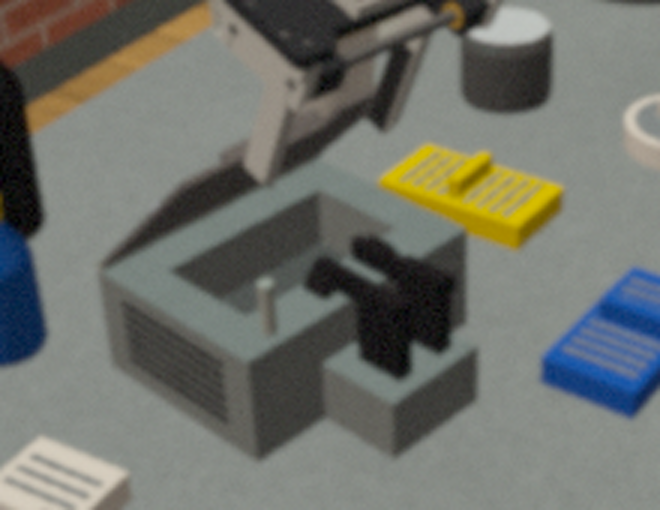

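Emit:
play_rows(
  motion=[
    [-5,-1,-22,0,0,0,94],
    [-4,-1,-24,0,0,0,94],
    [0,-1,-26,0,0,0,94],
    [4,0,-22,0,0,0,94],
    [2,0,-8,0,0,0,94],
    [0,0,0,0,0,0,94],
  ],
)

```text
t: 8.8
tcp_pos: [0.6096, 0.0509, 0.2161]
tool_rot: [-175.6, 68.6, -8.1]
ft_force: [0.7, -0.4, 0.2]
opening: 0.997
```

Run:
```python
from h import *
rep([54,0,219])
```

```text
t 8.8 ext [ 43.6  -2.8 216.1] toolx [ 0.364  0.023 -0.931] tooly [-0.009 -1.    -0.028] F [ 0.7 -0.3  0.2] op 93.7 j [  8. 118.  34.]
shift [  1.2  -2.9 -10.7]
```

Emit:
play_rows(
  motion=[
    [0,0,-6,0,0,0,94],
    [0,0,-5,0,0,0,94],
    [0,0,-3,0,0,0,94],
    [0,0,0,0,0,0,94],
  ],
)

```text
t: 9.3
tcp_pos: [0.6202, 0.0485, 0.2199]
tool_rot: [-175.8, 68.8, -8.2]
ft_force: [-2.7, 0.1, 0.7]
opening: 0.997
```

Run:
```python
from h import *
rep()
```

```text
t 9.3 ext [ 54.5  -3.  219.9] toolx [ 0.36   0.022 -0.933] tooly [-0.008 -1.    -0.027] F [-2.7 -0.5  0.7] op 93.7 j [  9. 116.  35.]
```

Emit:
play_rows(
  motion=[
    [0,0,-4,0,0,0,94],
    [0,0,-3,0,0,0,94],
    [0,0,0,0,0,0,94],
  ],
)

```text
t: 9.68
tcp_pos: [0.6207, 0.0486, 0.2195]
tool_rot: [-176.0, 69.5, -8.4]
ft_force: [-5.5, 0.3, 3.8]
opening: 1.001
```

Run:
```python
from h import *
rep([0,0,260])
```

```text
t 9.68 ext [ 54.9  -2.9 219.5] toolx [ 0.349  0.02  -0.937] tooly [-0.007 -1.    -0.024] F [-5.4 -0.9  3.8] op 94.1 j [ 10. 116.  36.]
shift [-57.1  -3.4  37.4]
```

Emit:
play_rows(
  motion=[
    [0,0,25,0,0,0,94],
    [-10,0,30,0,-10,0,94],
    [-30,0,10,0,-10,0,94],
    [-30,0,0,0,0,0,94],
    [-10,0,0,0,0,0,94],
  ],
)

```text
t: 10.3
tcp_pos: [0.5495, 0.0629, 0.2793]
tool_rot: [-83.2, 88.5, 84.8]
ft_force: [0.5, -0.3, -0.5]
opening: 0.998
```

Run:
```python
from h import *
rep(); go([.5953,.3101,.20],91)
```

```text
t 10.3 ext [-17.7  -3.2 279.3] toolx [-0.003  0.026 -1.   ] tooly [-0.005 -1.    -0.026] F [ 0.5 -0.2 -0.5] op 93.8 j [ 10. 105.  66.]
t 10.3 tcp [0.5495 0.0629 0.2793] shift [  85.9 -249.1    6.3] turn [-13.    0.    1.5] F [ 0.5 -0.3 -0.5] op 93.8
```

Emit:
play_rows(
  motion=[
    [0,-40,0,0,0,1.5,94],
    [0,-50,0,-6,0,0,94],
    [15,-50,-5,-7,0,0,94],
    [20,-50,-7,0,0,0,94],
    [20,-45,0,0,0,0,94],
    [0,0,0,0,0,0,94],
    [0,0,0,0,0,0,94],
  ],
)

```text
t: 11.18
tcp_pos: [0.5845, 0.3014, 0.2217]
tool_rot: [179.0, 89.9, 0.3]
ft_force: [0.2, -1.1, 0.2]
opening: 1.0
```

Run:
```python
from h import *
go([.5953,.3101,.10],91)
a=snap("side","s4.png",(100,190,220,170),3)
```

```text
t 11.18 tcp [0.5845 0.3014 0.2217] shift [121.7  -8.4 -10.8] turn [ 0.4 -0.1 -0. ] F [ 0.2 -1.1  0.2] op 94.0
```

View pics/s4.png

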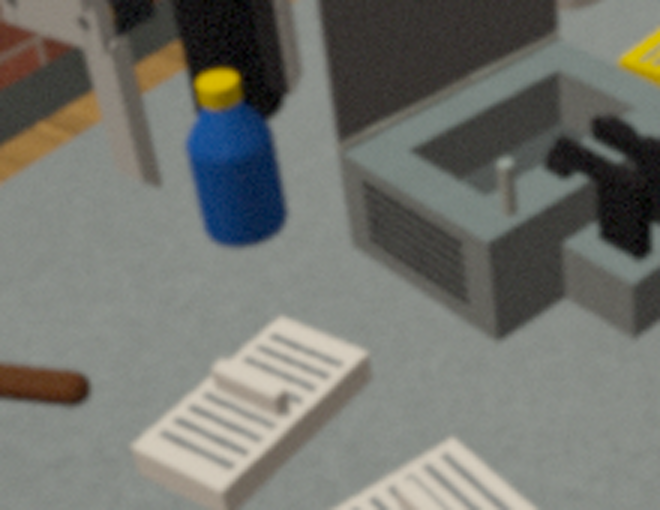

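Emit:
play_rows(
  motion=[
    [20,-8,-11,0,0,0,70],
    [40,0,0,0,0,0,50],
    [40,0,0,0,0,0,40],
    [0,0,0,0,0,0,40],
    [0,0,0,0,0,0,40],
  ],
)

```text
t: 11.85
tcp_pos: [0.5994, 0.3053, 0.1249]
tool_rot: [-162.0, 89.5, 19.0]
ft_force: [-0.3, 0.6, 0.3]
opening: 0.502
```

Run:
```python
from h import *
go([.5953,.3101,.039],91); print(proj("side",[[.5953,.3101,.038],[.57,.31,.038],[.62,.31,.038]]), toplane("side",[[184,316]],.038))
```

```text
t 11.85 tcp [0.5994 0.3053 0.1249] shift [85.8 -4.7  4.8] turn [-0.  -0.5  0.2] F [-0.3  0.6  0.3] op 47.2
[[181.4106927  316.30890776]
 [192.18064531 321.43204781]
 [171.28673169 311.3685076 ]] [[0.5918925  0.30717017 0.038     ]]
```

Emit:
play_rows(
  motion=[
    [25,-4,5,0,0,0,40],
    [30,0,0,0,0,0,40],
    [20,0,0,0,0,0,40],
    [6,0,0,0,0,0,40],
    [0,0,0,0,0,0,40],
  ],
)

```text
t: 12.48
tcp_pos: [0.6003, 0.3108, 0.0512]
tool_rot: [-155.0, 88.8, 25.9]
ft_force: [0.1, -0.2, -0.5]
opening: 0.424
```

Run:
```python
from h import *
go([.5945,.309,.039],91)
```

```text
t 12.47 tcp [0.6003 0.3108 0.0512] shift [12.   1.8  6.1] turn [-0.1 -1.1  0.5] F [ 0.1 -0.2 -0.5] op 39.9
```

Emit:
play_rows(
  motion=[
    [8,1,6,0,-1,0.5,40],
    [4,0,0,0,0,0,40],
    [0,0,0,0,0,0,40],
  ],
)

```text
t: 12.85
tcp_pos: [0.5949, 0.3102, 0.0401]
tool_rot: [-159.7, 89.8, 21.1]
ft_force: [-0.4, -0.1, 0.5]
opening: 0.428
```

Run:
```python
from h import *
go([.5945,.309,.039],91)
```

```text
t 12.85 tcp [0.5949 0.3102 0.0401] shift [1.1 1.2 0.5] turn [-0.1 -0.2  0.1] F [-0.4 -0.1  0.5] op 40.3
```

Grip, then lift.

Emit:
play_rows(
  motion=[
    [0,0,0,0,0,0,15],
    [0,0,0,0,0,0,5],
    [0,0,0,0,0,0,5],
    [0,0,0,0,0,0,5],
    [-20,0,0,0,0,0,5],
    [-40,0,0,0,0,0,5],
    [-50,0,0,0,0,0,5],
    [-40,0,0,0,0,0,5],
    [0,0,0,0,0,0,5],
  ],
)

```text
t: 13.98
tcp_pos: [0.5947, 0.3098, 0.2004]
tool_rot: [-154.3, 89.7, 26.5]
ft_force: [-0.4, -0.2, -2.0]
opening: 0.107
```

Run:
```python
from h import *
go(ext([0,0,.185]),78.3)
a=snap("side","s5.png",(100,130,240,180),3)
```

```text
t 13.97 tcp [0.5947 0.3098 0.2004] shift [ 14.7 247.   30.9] turn [12.5 -0.3  0.2] F [-0.4 -0.2 -2. ] op 10.1
```

View pics/s5.png

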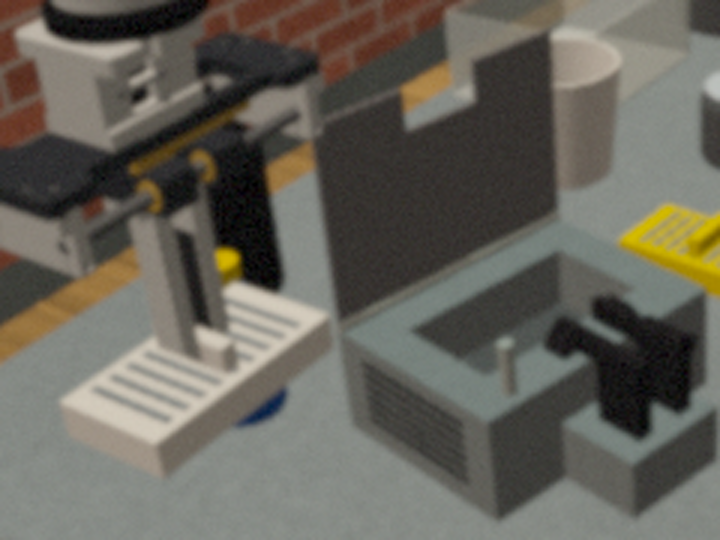

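Emit:
play_rows(
  motion=[
    [0,0,0,6,0,0,5],
    [0,0,0,6.5,0,0,5],
    [0,25,-3,0,0,0,5],
    [0,40,-4,0,0,0,5],
    [0,45,-4,0,0,0,5],
    [0,45,-4,0,0,0,5],
    [0,40,-4,0,0,0,5],
    [0,25,-2,0,0,0,5],
    [0,10,0,0,0,0,5],
    [0,0,0,0,0,0,5],
    [0,0,0,0,0,0,5],
  ],
)

```text
t: 15.4
tcp_pos: [0.5591, 0.0657, 0.1921]
tool_rot: [40.6, 89.4, -151.0]
ft_force: [-0.9, -0.5, -2.3]
opening: 0.104
```

Run:
```python
from h import *
rep(); go(ext([0,0,.14]),78.3)
```

```text
t 15.4 ext [ -8.9   1.4 192.1] toolx [-0.008 -0.007 -1.   ] tooly [ 0.002 -1.     0.007] F [-0.8 -0.6 -2.3] op 9.8 j [ 16. 109.  57.]
t 15.4 tcp [0.5591 0.0657 0.1921] shift [52.   1.1 -9.3] turn [ 0.1  0.4 -0.4] F [-0.9 -0.5 -2.3] op 9.8
```

Emit:
play_rows(
  motion=[
    [10,1,-9,0,0.4,-0.4,5],
    [25,0,0,0,0,0,5],
    [15,0,0,0,0,0,5],
    [0,0,0,0,0,0,5],
    [0,0,0,0,0,0,5],
  ],
)

```text
t: 16.02
tcp_pos: [0.5695, 0.0656, 0.1391]
tool_rot: [-97.3, 89.9, 71.4]
ft_force: [0.5, 0.6, -1.3]
opening: 0.104
```

Run:
```python
from h import *
rep([0,0,140])
b=(200,150,160,130)
a=snap("side","s6.png",b,5)
# where the frame's top corners should be if held centred, and the bay's rim
p,R,s=tcp(); e=RE.T@(p-O)
for nm,pts in (("frame",[ext(e+np.array([x,y,-.016])) for x in(-.035,.035) for y in(-.065,.065)]),("bay",[ext([x,y,.08]) for x in(-.039,.039) for y in(-.069,.069)]),("box",[ext([x,y,.08]) for x in(-.075,.075) for y in(-.1,.1)])):
    q=(proj("side",pts)-b[:2])*5; print(nm,q.round().tolist())
```

```text
t 16.02 ext [  1.4   3.4 139.1] toolx [ 0.     0.001 -1.   ] tooly [ 0.006 -1.    -0.001] F [ 0.4  0.7 -1.3] op 9.8 j [ 20. 110.  50.]
shift [-0.9  3.4  1.4]
frame [[534.0, 287.0], [291.0, 423.0], [412.0, 232.0], [170.0, 357.0]]
bay [[559.0, 376.0], [309.0, 525.0], [426.0, 312.0], [176.0, 448.0]]
box [[675.0, 376.0], [312.0, 601.0], [419.0, 258.0], [58.0, 448.0]]
```

View pics/s6.png

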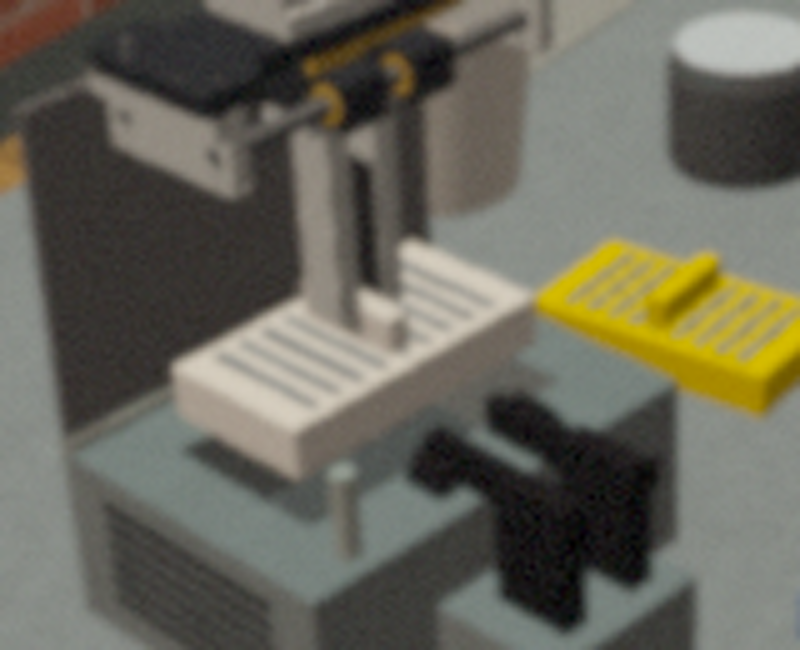

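Emit:
play_rows(
  motion=[
    [0,3,0,0,0,0,5],
    [0,0,0,0,0,0,5],
    [0,0,0,0,0,0,5],
  ],
)

```text
t: 16.45
tcp_pos: [0.5695, 0.0625, 0.1405]
tool_rot: [-130.9, 89.8, 37.8]
ft_force: [-0.5, -0.5, -2.1]
opening: 0.103
```

Run:
```python
from h import *
rep([1,0,75])
```

```text
t 16.45 ext [  2.    0.4 140.5] toolx [ 0.002  0.002 -1.   ] tooly [ 0.006 -1.    -0.002] F [-0.4 -0.6 -2.1] op 9.7 j [ 20. 110.  50.]
shift [65.5  0.6  1.1]
```

Emit:
play_rows(
  motion=[
    [10,0,0,0,0,0,5],
    [12,0,0,0,0,0,5],
    [12,0,0,0,0,0,5],
    [12,0,0,0,0,0,5],
    [8,0,0,0,0,0,5],
    [0,0,0,0,0,0,5],
  ],
)

```text
t: 17.2
tcp_pos: [0.569, 0.0626, 0.0816]
tool_rot: [-107.9, 89.9, 60.8]
ft_force: [0.8, 0.5, -1.5]
opening: 0.105
```

Run:
```python
from h import *
rep([1,0,75])
```

```text
t 17.2 ext [ 1.4  0.4 81.6] toolx [ 0.001  0.002 -1.   ] tooly [ 0.007 -1.    -0.002] F [ 0.7  0.6 -1.5] op 9.8 j [ 25. 113.  43.]
shift [6.6 0.4 0.4]
```

Emit:
play_rows(
  motion=[
    [4,0,0,0,0,0,5],
    [3,0,0,0,0,0,5],
    [0,0,0,0,0,0,5],
  ],
)

```text
t: 17.58
tcp_pos: [0.5699, 0.0627, 0.0754]
tool_rot: [-130.5, 89.8, 38.1]
ft_force: [0.6, 0.6, -1.2]
opening: 0.099
```

Run:
```python
from h import *
rep([1,0,75])
```

```text
t 17.57 ext [ 2.3  0.7 75.4] toolx [ 0.002  0.003 -1.   ] tooly [ 0.006 -1.    -0.003] F [ 0.5  0.7 -1.2] op 9.3 j [ 25. 113.  43.]
shift [0.4 0.6 1.3]
```

Emit:
play_rows(
  motion=[
    [1.5,0,0,0,0,0,5],
    [0,0,0,0,0,0,12],
    [0,0,0,0,0,0,30],
    [0,0,0,0,0,0,30],
    [-20,0,0,0,0,0,30],
    [-40,0,0,0,0,0,30],
    [-50,0,0,0,0,0,60],
    [-50,0,0,0,0,0,94],
    [-40,0,0,0,0,0,94],
    [-40,0,0,0,0,0,94],
    [0,0,0,0,0,0,94],
  ],
)

```text
t: 18.95
tcp_pos: [0.569, 0.0621, 0.3224]
tool_rot: [-130.7, 89.8, 37.9]
ft_force: [0.1, -0.7, -2.0]
opening: 0.813
```

Run:
```python
from h import *
rep([130,0,310])
b=(200,150,160,130)
snap("side","s7.png",b,4)
q=(proj("side",[ext([x,y,.057]) for x in(-.035,.035) for y in(-.065,.065)])-b[:2])*4; print(q.round().tolist())
```

```text
t 18.95 ext [ 1.600e+00 -1.000e-01  3.224e+02] toolx [ 0.003  0.003 -1.   ] tooly [ 0.006 -1.    -0.003] F [ 0.2 -0.7 -2. ] op 76.4 j [10. 99. 71.]
shift [  12.8    0.7 -128.4]
[[437.0, 338.0], [251.0, 452.0], [343.0, 291.0], [157.0, 396.0]]
```

View pics/s7.png

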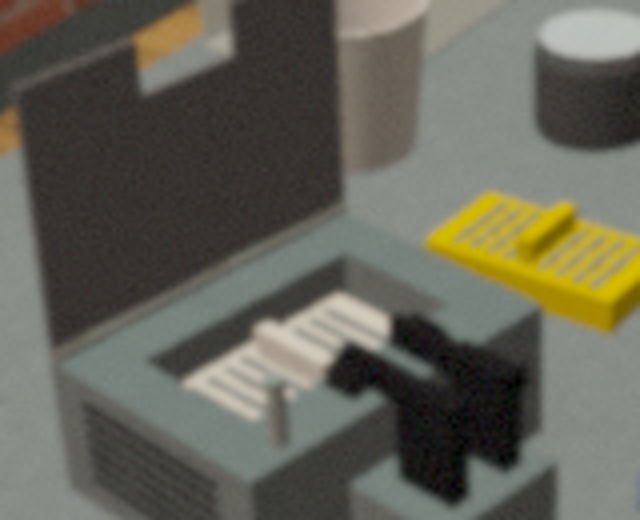

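Emit:
play_rows(
  motion=[
    [0,0,-25,0,0,0,94],
    [0,0,-40,0,0,0,94],
    [0,0,-40,0,0,0,94],
    [0,0,-22,0,0,0,94],
    [10,0,0,0,0,0,94],
    [35,0,0,0,0,0,94],
    [35,0,0,0,0,0,94],
    [10,0,0,0,0,0,94],
    [0,0,0,0,0,0,94],
  ],
)

```text
t: 20.12
tcp_pos: [0.6896, 0.0372, 0.2155]
tool_rot: [12.2, 89.2, -179.0]
ft_force: [0.7, -0.4, -0.0]
opening: 0.998
```

Run:
```python
from h import *
rep([90,0,229])
```

```text
t 20.12 ext [124.7  -0.  215.5] toolx [-0.014 -0.003 -1.   ] tooly [ 0.008 -1.     0.003] F [ 0.8 -0.2 -0. ] op 93.8 j [27. 90. 65.]
shift [-13.   -0.3  34.9]
```

Emit:
play_rows(
  motion=[
    [-6,0,20,0,0,0,94],
    [-7,0,20,0,0,0,94],
    [0,0,16,0,0,0,94],
    [2,0,16,0,0,0,94],
    [4,0,18,0,0,0,94],
    [6,0,16,0,0,0,94],
    [8,0,14,0,0,0,94],
    [0,0,0,0,0,0,94],
  ],
)

```text
t: 21.12
tcp_pos: [0.5701, 0.0617, 0.2164]
tool_rot: [-23.2, 89.8, 145.6]
ft_force: [0.5, 0.3, 0.4]
opening: 0.994
```

Run:
```python
from h import *
rep([-1,0,203]);rep([-29,0,175])
```

```text
t 21.12 ext [ 2.700e+00 -2.000e-01  2.164e+02] toolx [-0.004  0.002 -1.   ] tooly [ 0.008 -1.    -0.002] F [0.4 0.4 0.4] op 93.4 j [ 15. 106.  59.]
shift [13.5 -0.2  3.6]
t 21.12 ext [ 2.700e+00 -2.000e-01  2.164e+02] toolx [-0.004  0.002 -1.   ] tooly [ 0.008 -1.    -0.002] F [0.4 0.4 0.4] op 93.4 j [ 15. 106.  59.]
shift [41.6 -0.4 31.5]
```

Emit:
play_rows(
  motion=[
    [12,0,4,0,0,0,94],
    [14,0,14,0,0,0,94],
    [15,0,13,0,0,0,94],
    [16,0,9,0,0,0,94],
    [12,0,5,0,0,0,94],
    [6,0,3,0,0,0,94],
    [0,0,0,0,0,0,94],
  ],
)

```text
t: 22.0
tcp_pos: [0.524, 0.0712, 0.1384]
tool_rot: [-66.3, 89.9, 102.4]
ft_force: [-0.7, -0.2, -0.1]
opening: 0.999
```

Run:
```python
from h import *
rep([-60,0,140])
snap("side","s8.png",(180,150,200,150),4)
```

```text
t 22.0 ext [-44.4  -0.3 138.4] toolx [-0.001  0.002 -1.   ] tooly [ 0.007 -1.    -0.002] F [-0.6 -0.3 -0.1] op 93.9 j [ 16. 116.  48.]
shift [-1.6 -0.4 15.6]
```

View pics/s8.png

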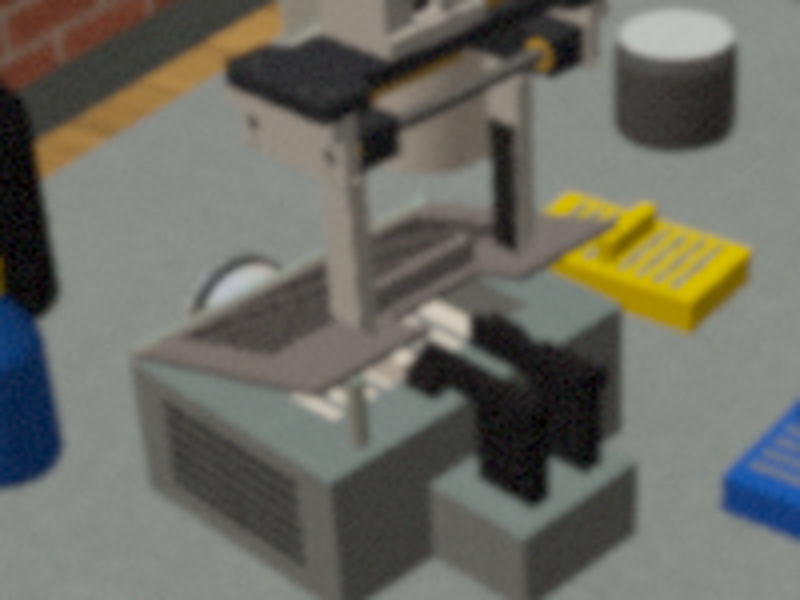

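Emit:
play_rows(
  motion=[
    [-4,0,10,0,0,0,94],
    [4,0,7,0,0,0,94],
    [10,0,0,0,0,0,94],
    [8,0,0,0,0,0,94],
    [8,0,0,0,0,0,94],
    [0,0,0,0,0,0,94],
  ],
)

```text
t: 22.8
tcp_pos: [0.5067, 0.0752, 0.1116]
tool_rot: [-82.6, 89.8, 86.1]
ft_force: [-1.1, 0.6, 3.2]
opening: 1.0
```

Run:
```python
from h import *
rep([-62,0,101])
```

```text
t 22.8 ext [-6.210e+01  1.000e-01  1.116e+02] toolx [-0.     0.003 -1.   ] tooly [ 0.006 -1.    -0.003] F [-1.2  0.3  3.2] op 94.0 j [ 17. 119.  44.]
shift [10.6  0.1 -0.1]
```

Emit:
play_rows(
  motion=[
    [5,0,0,0,0,0,94],
    [5,0,0,0,0,0,94],
    [3,0,0,0,0,0,94],
    [3,0,0,0,0,0,94],
    [0,0,0,0,0,0,94],
  ],
)

```text
t: 23.42
tcp_pos: [0.5072, 0.0751, 0.1008]
tool_rot: [-70.7, 89.6, 97.9]
ft_force: [-11.6, 0.1, 21.4]
opening: 1.003
```

Run:
```python
from h import *
rep([-62,0,101])
```

```text
t 23.43 ext [-6.160e+01  1.000e-01  1.008e+02] toolx [-0.002  0.006 -1.   ] tooly [ 0.005 -1.    -0.006] F [-11.4  -2.3  21.4] op 94.3 j [ 18. 120.  43.]
shift [-0.2  0.1  0.4]
```

Emit:
play_rows(
  motion=[
    [2,0,0,0,0,0,94],
    [0,0,0,0,0,0,94],
    [-10,0,0,0,0,0,94],
    [-30,0,0,0,0,0,94],
    [-40,0,0,0,0,0,94],
    [-50,0,0,0,0,0,94],
    [-50,0,0,0,0,0,94],
    [-40,0,0,0,0,0,94],
    [0,0,0,0,0,0,94],
  ],
)

```text
t: 24.55
tcp_pos: [0.5082, 0.0725, 0.3269]
tool_rot: [-70.3, 89.7, 98.1]
ft_force: [0.1, 0.5, -0.5]
opening: 1.001
```

Run:
```python
from h import *
rep()
snap("side","s9.png",(180,150,200,150),4)
```

```text
t 24.55 ext [-60.1  -2.2 326.9] toolx [-0.002  0.006 -1.   ] tooly [ 0.002 -1.    -0.006] F [-0.   0.5 -0.5] op 94.1 j [  4. 105.  71.]
```

View pics/s9.png

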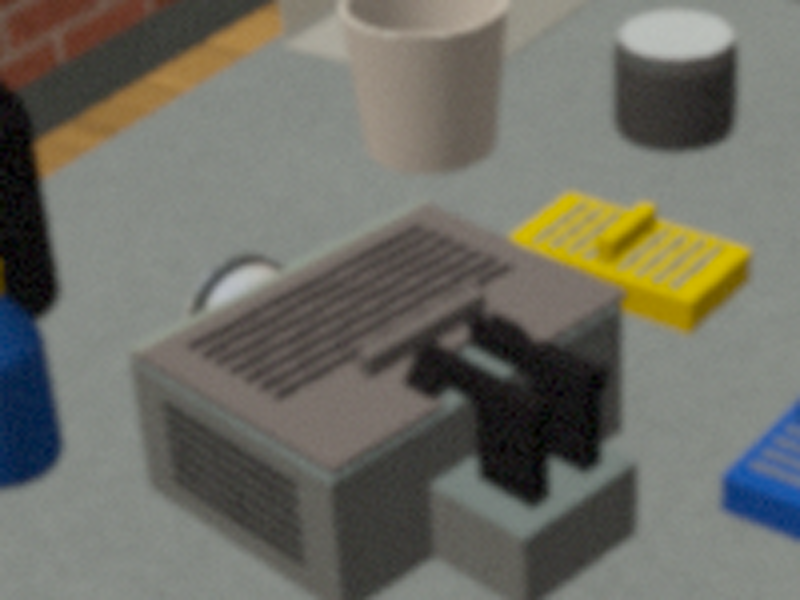

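Run:
```python
from h import *
a=cv2.imread("pics/side0.png"); b=snap("side","s10.png")
d=cv2.GaussianBlur(cv2.absdiff(a,b),(5,5),0).max(2); m=(d>35).astype(np.uint8)
for c in cv2.findContours(m,0,2)[0]:
    if cv2.contourArea(c)>15: print(cv2.boundingRect(c),cv2.contourArea(c))
arm.sign_off()
```

```text
(176, 313, 46, 45) 205.0
(144, 296, 78, 58) 1861.5
(534, 234, 7, 27) 96.0
(599, 193, 41, 79) 1871.5
(620, 180, 20, 14) 90.0
(546, 156, 42, 99) 2832.5
(566, 99, 57, 80) 1306.0
(627, 91, 13, 60) 420.0
(588, 65, 10, 40) 181.0
(629, 58, 8, 26) 84.0
(617, 0, 23, 26) 207.0
(592, 0, 19, 12) 97.0
(503, 0, 48, 108) 2586.0
(231, 0, 109, 135) 5925.5
the job is handed in; nothing more can be done
```

The filter job is done, and I handed it in at about 24.6 s of the 67 s allowed.

I squeezed the two tabs and the cover sprang ajar. I swung it up to its stop, then laid the white oblong cassette flat on the bay floor. Finally I swung the cover down and pressed it shut at both wings.

**Last checks**
- **Cassette:** a picture taken before closing showed it lying flat in the bay.
- **Cover:** it bottomed out at its shut height under about 21 N. It stayed down after the gripper lifted away, and both hooks lie over its edge in the picture.
- **Other things:** comparing the side view before and after, changes show where the cassette used to lie and around the arm. One small patch (176,313) sits between that spot and the square cassette. I took it for the cassette's old place and did not look at it separately. The extractor itself shows no change.

No check failed. The side and top cameras disagreed by about 3 mm on where the cassette lay, which made no difference to the grasp.

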